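# Peg a gear to the painting paddle and hold it out for spraying

### The job

Pull the red-headed pin out of its small wooden block and push it fully home, down through the bore of the orange gear and the painting paddle it lies on. Then draw the paddle by its black grip up out of its wooden stand, tip it over by about 45 degrees in any direction ready for spraying, and finish still holding it like that, motionless, with every part of it about 15 cm or more above the table and the gear and pin still fully in place. Do not knock over the spray can.

Things in the scene. Friction and masses are not known exactly. Their poses are not given: they have to be found in the camera images.
- pin_grip (a point): the loose pin's grasp point, on the axis of its red cylindrical head (18 mm diameter, 40 mm tall, thin black rings), 14 mm below the head's top and 26 mm above its underside. A steel shaft (8 mm diameter, 35 mm long, tapered over its last 5 mm) runs down from the head; z is the pin's axis, pointing up from shaft to head. 35 g. It starts upright in the +y hole of the pin block, head resting on the block
- pin_tip (a point): the free lower end of the pin's shaft, on its axis, 61 mm below pin_grip; same axes. Fully home, the head's underside rests on the gear and this point is 23 mm below paddle_hole
- pin_block: light wooden block 45 x 80 x 45 mm (x, y, z), fixed to the table, origin at the centre of its underside, z up. Two upright holes (9.5 mm diameter, 40 mm deep) 19 mm either side of its centre along its y axis; the pin stands in the one at +y, the other is empty
- gear_center (a point): centre of the loose orange printed gear (40 mm diameter, 12 mm thick, upright bore of 12 mm diameter through its middle, 25 g). It starts flat on the paddle's plate inside a rim 3 mm high that has 1.5 mm play round it; its centre is then 6 mm above paddle_hole
- paddle_hole (a point): centre of the 12 mm hole through the paddle's 8 mm aluminium plate, at the plate's top face; paddle axes. The plate (60 x 56 mm) lies square to the grip, 65 mm to the paddle's -x side of the grip's axis
- paddle_grip (a point): grasp point on the paddle's upright black grip: a bar 16 mm (along paddle x) by 20 mm (along paddle y). Grasp it across y. The grip's top is 22 mm above this point, the plate's top 50 mm below it, its foot 128 mm below. z is the bar's axis, pointing up as it stands; the plate juts out to -x, roughly towards the robot at the start. The loose paddle weighs 250 g
- paddle_foot (a point): middle of the lower end of the paddle's square steel stem (16 x 16 mm, 40 mm long up to a 46 x 40 mm collar, which rests on the stand); paddle axes
- stand: darker wooden stand 74 x 74 x 45 mm, fixed to the table, origin at the centre of its underside, z up, with a square upright socket 17.5 mm wide and 42 mm deep in the middle of its top, in which the paddle's stem stands with 1.5 mm play; draw the paddle straight up at least 45 mm to clear it
- spray_can: plain pale spray can, 53 mm diameter, 285 mm tall, standing loose at the back on the left; origin at the centre of its underside, z up along the can
Not all that is in view belongs to the job. What is shaped like the part that bears paddle_hole but turquoise is not meant. Of the things that look like the part that bears pin_grip, the smaller one is meant.

How it is judged:
On the way, in this order (a step that is already met when the one before it is completed fails the run):
1. the pin is fully home through the gear and the plate while the paddle still stands in its stand (x of pin_tip in the frame of paddle_hole between -0.006 and 0.006 m and y of pin_tip in the frame of paddle_hole between -0.006 and 0.006 m and z of pin_tip in the frame of paddle_hole below -0.019 m and distance between gear_center and paddle_hole below 0.011 m and z of paddle_foot in the frame of stand below 0.02 m), for 0.2 s.
2. the paddle is drawn up out of the stand with the gear and pin on it (x of pin_tip in the frame of paddle_hole between -0.006 and 0.006 m and y of pin_tip in the frame of paddle_hole between -0.006 and 0.006 m and z of pin_tip in the frame of paddle_hole below -0.019 m and distance between gear_center and paddle_hole below 0.011 m and z of paddle_foot in the frame of stand above 0.05 m), for 0.1 s.
At the end, for the whole second after the job is handed in: Fingers hold the paddle still, tilted 32 to 60 degrees, foot and hole over 10 cm above the table, touching neither stand, block nor can; gear centre within 11 mm of the hole; pin tip at least 19 mm below the plate's top and within 6 mm of the hole's axis; can upright (x of pin_tip in the frame of paddle_hole between -0.006 and 0.006 m and y of pin_tip in the frame of paddle_hole between -0.006 and 0.006 m and z of pin_tip in the frame of paddle_hole below -0.019 m and distance between gear_center and paddle_hole below 0.011 m and angle between paddle_foot's own z axis and vertical between 0.55 and 1.05 rad and height (world z) of each of paddle_foot, paddle_hole above 0.1 m and contact force between the fingers and paddle above 1 N and contact force between each of stand, spray_can, pin_block and paddle below 0.1 N and linear speed of paddle below 0.03 m/s and angle between spray_can's own z axis and vertical below 0.3 rad); the arm keeps its last pose, push and grip.
It fails at once if the spray can is knocked over (angle between spray_can's own z axis and vertical above 0.5 rad).
It also fails if it takes over 64 s, if anything falls off the work surface, if the arm or the gripper's body presses on something with over 40 N, if the wrist force passes 120 N, or if a joint passes its speed limit or range.

### The arm

A 6-joint arm with a two-finger parallel gripper is mounted at the origin on the work surface; the furniture and walls round the work are solid. World frame = base frame: x ahead of the robot, y to its left, z up, the work surface at z = 0. Lengths are in m, angles in rad, forces in N, time in s.
With the tool pointing down it reaches from about 0.35 to 0.775 m from the base axis. Payload 5.5 kg.
Tool frame: the origin (TCP) lies at the very end of the fingers, on their centre line; the grasp point (between the pads) lies 19 mm behind it; z points along the fingers, y is the line along which they close (so a half turn about z gives the same grasp; the last joint's range is limited). The gripper opens to 85 mm and grips with 20 to 120 N. Pads are 22 mm wide; open, the fingers measure 114 mm over their backs; the gripper's body (76 mm by 85 mm) begins 54 mm behind the grasp point. The pads swing forward as they close: fully open they stand 13 mm farther back than shut.
Start: joints at [1.034, 0.313, 0.046, 1.304, 0, 1.431], TCP at [0.222, 0.53, 0.231] pointing down, gripper open.
Joint ranges: [-2.76, 2.76], [-0.86, 1.69], [-1.03, 1.26], [-2.2, 2.34], [-1.47, 1.5], [-3.14, 3.14]. Speed limits (rad/s): [2.57, 2.57, 3.14, 3.14, 3.14, 3.14].

### API

Orientations are given as a unit quaternion [w, x, y, z].
In Python, from workcell import env, cams, ticket, spotter gives the robot as it stands.
- The arm moves only by the tool jog_arm, never from a script. Its argument "increments" is a list that holds one entry, the list of rows, each a list of 7 numbers: the shift along the tool's x, y, z in units of 0.25 m (1.0 is 0.25 m), then the turn, a rotation vector about the tool's x, y, z in units of 180 degrees (1.0 is 180 degrees), then the closure in counts, from 0 (fully open) to 255 (shut). A call has 1 to 20 rows; each row shifts and turns the commanded pose from where the row before left it, along the tool's axes as they then stand; what a row does not reach is not made up. A row lasts 1/10 s, in which the tool goes at most 50 mm and 8.59 degrees, less where a joint would pass 70% of its speed; a pose out of reach is approached as far as the arm can. A call with a number of a shift or a turn outside -1 to 1 is refused whole. A call with a gripper value outside its range is refused whole. The fingers move at their own pace and stop on an object; "force" is the grip in N (left out, the last holds). Time passes only in rows, so rows that do not move let the fingers close. It gives the time, the measured TCP pose, the force, the opening and the grip force at its end, in the units of the state.
- env.get_state(): the state, without advancing time (a new reading comes with each control period).
- cams.read_camera(name): name is "scene" or "top" or "wrist"; returns a dict with "pixels" (420x560x3 uint8, red, green, blue), "fx", "fy", "cx", "cy" (pixels), "xyz" and "attitude" of the camera in the world; the wrist camera has in their place "mount" (4x4, takes a point from camera to tool coordinates, whose origin is the TCP and whose axes are the flange's). Camera axes: x right, y down, z forward; pixel columns grow to the right and rows downward; lengths in m; the calibration is good to about 2 mm. The wrist camera is an equidistant fisheye: a pixel r from the principal point sees the ray r / f radians off the axis. A picture is of the moment at which its call begins: read the wrist's pose just before it. There is no depth.
- ticket.hand_in(): hands the job in; it is judged then, once.
Trained networks look in the newest picture that a camera, given by its name, has taken for a name from the list of things; names that differ only in an ending like _2 or _b are one class to them, and where a whole thing is asked for, a point or a joint stands for the part that bears it (a point fixed in the world has none). Each returns a list of dicts, best first, with "conf" (0 to 1); they miss things now and then, are a little off and sometimes report something else, mostly with a low value. They report only what shows in the picture. A call takes as long as a camera call. They do not tell look-alikes from the thing itself.
- spotter.find_in(target, camera): "uv" ([column, row] in pixels, amid what is visible of it).
- spotter.cut_out(target, camera): "region" (420x560 bool, what is visible of it) and "uv" ([column, row] in pixels, amid what is visible of it).
- spotter.landmark_of(target, camera): "uv" ([column, row] in pixels: a listed point, or the origin of a listed thing).
The state is a dict: "clock": time; "joint_pos": joint angles; "qvel": joint speeds; "tau": joint torques, N m; "tcp_pos": TCP position; "orientation": TCP orientation; "wrist_force": force on the tool from outside, world axes, zero at the start; "ft_torque": the same for the moment, N m; "finger_gap": finger opening in m; "grip_force": force on a finger pad.
Only numpy, scipy, OpenCV 4.12 (cv2) and the standard library are available. Lean on these libraries where they do the work, as an engineer would, in place of code of your own. Each camera call takes 0.05 s, during which the arm holds its last target. There are 200 camera calls.

## Working session

There is one attempt and no reset: what is moved stays moved. The work goes in short steps, Python scripts to look and compute and a tool call to move; the robot and the scene stay as the last step left them, time stands still between calls to the robot, and variables do not carry over. Pictures are saved under pics/ and viewed, at most 10 in all, crops included, and the job is handed in when it is done.

Besides the shell and the picture viewer there is one more tool, called after ">>>" as name(argument=value, ...) on one line, values as JSON. jog_arm: Moves the arm, as the interface text tells. Shifts and turns lie within -1 to 1; 1 stands for 0.25 m of shift or 180 degrees of turn. Its arguments: {"type":"object","properties":{"increments":{"type":"array"},"force":{"type":"number"}},"required":["increments"]}

```bash
mkdir -p pics; ls; cat > h.py <<'E'
import numpy as np, cv2
from workcell import env, cams, ticket, spotter
from scipy.spatial.transform import Rotation as R
def q2R(q): return R.from_quat([q[1],q[2],q[3],q[0]]).as_matrix()
def att(a):
    a=np.array(a,float); return a if a.shape==(3,3) else q2R(a)
def shot(n,fn=None):
    s=env.get_state(); c=cams.read_camera(n)
    if n=="wrist":
        T=np.eye(4);T[:3,:3]=q2R(s["orientation"]);T[:3,3]=s["tcp_pos"]; M=T@np.array(c["mount"]); c["P"]=M[:3,3];c["Rm"]=M[:3,:3]
    else: c["P"]=np.array(c["xyz"]);c["Rm"]=att(c["attitude"])
    c["n"]=n
    if fn: cv2.imwrite("pics/"+fn,c["pixels"][:,:,::-1])
    return c
def ray(c,uv):
    x=(uv[0]-c["cx"])/c["fx"];y=(uv[1]-c["cy"])/c["fy"]
    if c["n"]=="wrist":
        r=np.hypot(x,y); k=np.sinc(r/np.pi); d=np.array([x*k,y*k,np.cos(r)])
    else: d=np.array([x,y,1.])
    d=c["Rm"]@d; return d/np.linalg.norm(d)
def atz(c,uv,z):
    d=ray(c,uv); return c["P"]+d*(z-c["P"][2])/d[2]
def proj(c,p):
    q=c["Rm"].T@(np.array(p)-c["P"])
    if c["n"]=="wrist":
        r=np.hypot(q[0],q[1]); th=np.arctan2(r,q[2]); x,y=q[:2]/max(r,1e-9)*th
    else: x,y=q[:2]/q[2]
    return np.array([x*c["fx"]+c["cx"],y*c["fy"]+c["cy"]])
def tri(obs):
    A=np.zeros((3,3));b=np.zeros(3)
    for c,uv in obs:
        d=ray(c,uv);Q=np.eye(3)-np.outer(d,d);A+=Q;b+=Q@c["P"]
    p=np.linalg.solve(A,b); return p,[np.round(proj(c,p)-uv,1).tolist() for c,uv in obs]
E
python3 - <<'E'
from h import *
np.set_printoptions(precision=4,suppress=True)
for n in ["scene","top","wrist"]:
    c=shot(n,n+"0.png"); print(n,c["P"],c["fx"],c["cx"],c["cy"]);
    if n=="wrist":print(np.array(c["mount"]))
    for t in ["pin_grip","pin_tip","pin_block","gear_center","paddle_hole","paddle_grip","paddle_foot","stand","spray_can"]:
        print(t,[(np.round(d["uv"]).tolist(),round(d["conf"],2)) for d in spotter.landmark_of(t,n)])
s=env.get_state();print(s["clock"],s["orientation"])
a=cv2.imread("pics/scene0.png");b=cv2.imread("pics/top0.png")
E
```

```text
pics
scene [-0.0173 -0.8192  0.5707] 451.7325770642525 274.1008265779262 211.3117785835103
pin_grip [([258.0, 197.0], 0.88), ([288.0, 219.0], 0.57), ([295.0, 246.0], 0.55)]
pin_tip [([262.0, 233.0], 0.83), ([287.0, 236.0], 0.69), ([245.0, 214.0], 0.68)]
pin_block [([297.0, 244.0], 0.82)]
gear_center [([286.0, 240.0], 0.5), ([219.0, 186.0], 0.49)]
paddle_hole [([239.0, 312.0], 0.57), ([285.0, 219.0], 0.17)]
paddle_grip [([200.0, 337.0], 0.76), ([238.0, 169.0], 0.75)]
paddle_foot [([268.0, 346.0], 0.68), ([242.0, 215.0], 0.56), ([243.0, 167.0], 0.52)]
stand []
spray_can [([288.0, 198.0], 0.73)]
top [ 0.4158 -0.1006  1.4324] 468.61078350645715 281.9048847458422 209.33992534531143
pin_grip [([245.0, 199.0], 0.51)]
pin_tip []
pin_block [([278.0, 190.0], 0.97)]
gear_center []
paddle_hole [([194.0, 212.0], 0.81), ([334.0, 278.0], 0.74), ([280.0, 192.0], 0.56)]
paddle_grip [([200.0, 187.0], 0.7), ([328.0, 303.0], 0.65)]
paddle_foot [([367.0, 283.0], 0.61)]
stand [([210.0, 189.0], 0.57)]
spray_can [([211.0, 139.0], 0.73)]
wrist [0.1558 0.5565 0.3742] 325.19226210127806 277.516529868338 212.09082911384058
[[-0.0003 -0.9587 -0.2844  0.0714]
 [ 1.     -0.0001 -0.0006 -0.0015]
 [ 0.0005 -0.2844  0.9587 -0.1429]
 [ 0.      0.      0.      1.    ]]
pin_grip []
pin_tip [([98.0, 409.0], 0.59)]
pin_block []
gear_center []
paddle_hole []
paddle_grip []
paddle_foot []
stand []
spray_can []
1.5 [0.     0.1971 0.9804 0.    ]
```

```bash
python3 - <<'E'
import cv2
a=cv2.imread("pics/scene0.png")[130:380,130:430];b=cv2.imread("pics/top0.png")[110:330,150:410]
cv2.imwrite("pics/a.png",cv2.resize(a,(720,600),interpolation=2));cv2.imwrite("pics/b.png",cv2.resize(b,None,fx=2.7,fy=2.7,interpolation=2))
E
```

```text
(no output)
```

View pics/a.png

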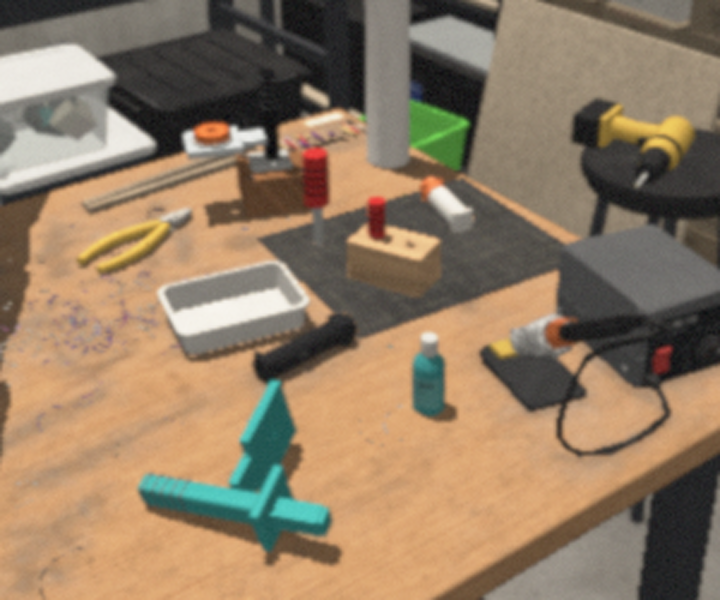

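View pics/b.png

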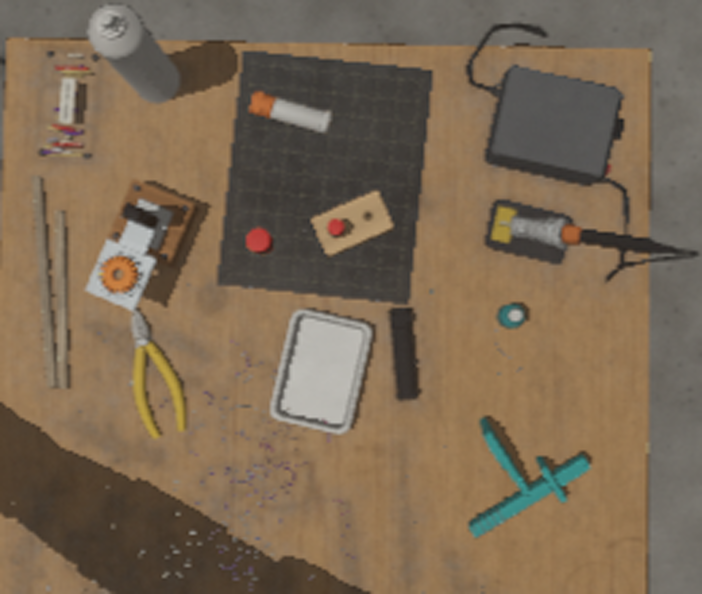

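The scene view shows the small pin in the block at about (287,220) px. The orange gear on the grey paddle is at (218,184), with the stand behind it and the can upright at the back. The top view puts the pin at (274,194), the block at (280,192), the gear at (194,211) and the grip at (202,189). The turquoise paddle and the larger red pin at (246,199) are decoys.

```bash
python3 - <<'E'
from h import *
np.set_printoptions(precision=4,suppress=True)
c=shot("top"); im=c["pixels"].astype(int)
hsv=cv2.cvtColor(c["pixels"],cv2.COLOR_RGB2HSV)
def cen(h0,h1,box):
    m=((hsv[...,0]>=h0)&(hsv[...,0]<=h1)&(hsv[...,1]>150)&(hsv[...,2]>80)); k=np.zeros_like(m);x0,y0,x1,y1=box;k[y0:y1,x0:x1]=1;v,u=np.nonzero(m&k);return np.array([u.mean(),v.mean()]),len(u)
g,n=cen(5,20,(180,200,208,222));print("gear",g,n,atz(c,g,.093))
m=None
p=(274.5,194);print("pin top",atz(c,p,.083))
for t,z in (("pin_block",.045),("stand",.045)):
    for d in spotter.cut_out(t,"top")[:2]:
        r=cv2.minAreaRect(np.argwhere(d["region"])[:,::-1].astype(np.float32)); bx=cv2.boxPoints(r)
        print(t,d["conf"],r,[atz(c,q,z)[:2].round(3) for q in bx],atz(c,r[0],z))
print("grip",atz(c,(201.9,188.9),.155))
print("bighead",atz(c,(246,199),.09), "can", atz(c,(192,127),.285),atz(c,(210,142),0.))
E
```

```text
gear [193.8909 210.9455] 110 [0.4768 0.1625 0.093 ]
pin top [ 0.5305 -0.0672  0.083 ]
pin_block 0.96 ((280.0411071777344, 192.60960388183594), (15.917596817016602, 26.568340301513672), 69.44395446777344) [array([ 0.546, -0.037]), array([ 0.575, -0.111]), array([ 0.531, -0.128]), array([ 0.502, -0.055])] [ 0.5382 -0.0827  0.045 ]
stand 0.57 ((205.9792938232422, 192.44970703125), (26.923080444335938, 24.84615707397461), 22.61986541748047) [array([0.515, 0.188]), array([0.584, 0.162]), array([0.554, 0.087]), array([0.486, 0.113])] [0.5347 0.1376 0.045 ]
stand 0.53 ((279.2164611816406, 192.5141143798828), (16.346900939941406, 26.5819034576416), 67.16634368896484) [array([ 0.545, -0.034]), array([ 0.577, -0.107]), array([ 0.532, -0.126]), array([ 0.5  , -0.054])] [ 0.5384 -0.0802  0.045 ]
grip [0.5348 0.1301 0.155 ]
bighead [0.514  0.0142 0.09  ] can [0.6762 0.1355 0.285 ] [0.695  0.1371 0.    ]
```

>>> jog_arm(increments=[[[0,0,0,0,0,0.035,60],[-0.141,-0.0667,0.0037,0,0,0,60],[-0.141,-0.0667,0.0037,0,0,0,60],[-0.141,-0.0667,0.0037,0,0,0,60],[-0.141,-0.0667,0.0037,0,0,0,60],[-0.141,-0.0667,0.0037,0,0,0,60],[-0.141,-0.0667,0.0037,0,0,0,60],[-0.141,-0.0667,0.0037,0,0,0,60],[-0.141,-0.0667,0.0037,0,0,0,60],[-0.141,-0.0667,0.0037,0,0,0,60],[-0.141,-0.0667,0.0037,0,0,0,60],[-0.141,-0.0667,0.0037,0,0,0,60],[-0.141,-0.0667,0.0037,0,0,0,60],[0,0,0,0,0,0,60],[0,0,0,0,0,0,60]]], force=60)

```text
clock: 3.15
tcp_pos: [0.4952, 0.1493, 0.22]
orientation: [-0.0, 0.252, 0.968, 0.0]
wrist_force: [-0.4, -0.0, 0.7]
finger_gap: 0.0654
grip_force: 0.0
```

```bash
python3 - <<'E'
from h import *
np.set_printoptions(precision=4,suppress=True)
s=env.get_state();print(s["tcp_pos"],s["orientation"],s["clock"],s["finger_gap"],s["qvel"])
c=shot("wrist","w1.png")
for t in ["gear_center","paddle_hole","paddle_grip","stand"]:
    for d in spotter.landmark_of(t,"wrist"):
        z={"gear_center":.089,"paddle_hole":.083,"paddle_grip":.133,"stand":0}[t]
        print(t,d["uv"],d["conf"],atz(c,d["uv"],z))
hsv=cv2.cvtColor(c["pixels"],cv2.COLOR_RGB2HSV)
m=((hsv[...,0]>=5)&(hsv[...,0]<=18)&(hsv[...,1]>190)).astype(np.uint8)
n,l,st,ce=cv2.connectedComponentsWithStats(m)
for i in range(1,n):
    if st[i,4]>150: print(st[i],ce[i],atz(c,ce[i],.092))
E
```

```text
[0.4952 0.1493 0.22  ] [-0.0003  0.2518  0.9678  0.0001] 3.15 0.06542338555022559 [ 0.0333 -0.0126 -0.0121  0.0047  0.0022  0.0013]
gear_center [282.2, 175.4] 0.87 [0.4765 0.1625 0.089 ]
paddle_hole [282.3, 175.8] 0.96 [0.4778 0.162  0.083 ]
paddle_grip [294.8, 263.1] 0.59 [0.5346 0.141  0.133 ]
[ 258  152   48   42 1024] [280.0693 170.9131] [0.4718 0.163  0.092 ]
[250 340  20  16 225] [259.6844 348.0222] [0.6248 0.0534 0.092 ]
```

View pics/w1.png

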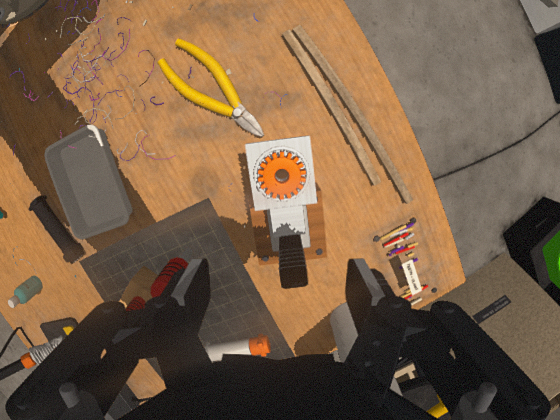

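The wrist view shows the gear bore at (282,176), the plate corners at (246,143), (313,138), (316,205) and (249,209), and the grip top at about (291,237).

```bash
python3 - <<'E'
from h import *
np.set_printoptions(precision=4,suppress=True)
s=env.get_state(); c=shot("wrist")
P=[atz(c,q,.083) for q in [(246,143),(313,138),(316,205),(249,209)]]
print(P,np.mean(P,0)); 
for a,b in((0,1),(3,2),(3,0),(2,1)):
    d=P[b]-P[a];print(np.hypot(*d[:2]),np.degrees(np.arctan2(d[1],d[0])))
print("bore",atz(c,(282,176),.094),"griptop",atz(c,(291,237),.155),atz(c,(280,239),.155),atz(c,(302,237),.155))
E
```

```text
[array([0.4366, 0.1502, 0.083 ]), array([0.4606, 0.2028, 0.083 ]), array([0.5149, 0.1774, 0.083 ]), array([0.4891, 0.1229, 0.083 ])] [0.4753 0.1633 0.083 ]
0.057777045710043835 65.42023124448747
0.060288768075209026 64.61574165650393
0.05913534152730014 152.49763328663136
0.059907077307033846 154.93308259840464
bore [0.4753 0.1641 0.094 ] griptop [0.5054 0.1538 0.155 ] [0.503  0.1465 0.155 ] [0.5091 0.1604 0.155 ]
```

>>> jog_arm(increments=[[[-0.091,-0.1135,0.013,0,0,0,60],[-0.091,-0.1135,0.013,0,0,0,60],[-0.091,-0.1135,0.013,0,0,0,60],[-0.091,-0.1135,0.013,0,0,0,60],[-0.091,-0.1135,0.013,0,0,0,60],[-0.091,-0.1135,0.013,0,0,0,60],[0,0,0,0,0,-0.0167,60],[0,0,0,0,0,0,60],[0,0,0,0,0,0,60]]])

```text
clock: 4.35
tcp_pos: [0.5315, -0.0643, 0.2008]
orientation: [-0.0, 0.225, 0.974, 0.0]
wrist_force: [-0.1, 0.1, 0.3]
finger_gap: 0.0653
grip_force: 0.0
```

```bash
python3 - <<'E'
from h import *
np.set_printoptions(precision=4,suppress=True)
s=env.get_state();print(s["tcp_pos"],s["orientation"],s["clock"])
c=shot("wrist","w2.png")
for t,z in (("pin_grip",.071),("pin_block",0)):
    for d in spotter.landmark_of(t,"wrist"): print(t,d["uv"],d["conf"],atz(c,d["uv"],z))
hsv=cv2.cvtColor(c["pixels"],cv2.COLOR_RGB2HSV)
m=(((hsv[...,0]>=172)|(hsv[...,0]<=4))&(hsv[...,1]>150)&(hsv[...,2]>60)).astype(np.uint8)
n,l,st,ce=cv2.connectedComponentsWithStats(m)
for i in range(1,n):
    if st[i,4]>100: print(st[i],ce[i],atz(c,ce[i],.071))
print("predict grip (293,281)", proj(c,[.531,-.066,.085]),proj(c,[.531,-.066,.045]))
E
```

```text
[ 0.5315 -0.0643  0.2008] [-0.0001  0.2253  0.9743  0.0001] 4.35
pin_grip [358.0, 147.8] 0.87 [0.5181 0.0169 0.071 ]
pin_grip [278.5, 202.0] 0.76 [ 0.5315 -0.0652  0.071 ]
pin_grip [517.4, 119.1] 0.37 [0.5577 0.1904 0.071 ]
pin_block [266.3, 196.1] 0.79 [ 0.5366 -0.0822  0.    ]
[ 335  131   46   36 1139] [359.4592 147.6962] [0.5186 0.0181 0.071 ]
[267 196  20  20 317] [276.6372 205.9338] [ 0.534  -0.0682  0.071 ]
predict grip (293,281) [277.3416 206.1794] [277.3736 194.8784]
```

View pics/w2.png

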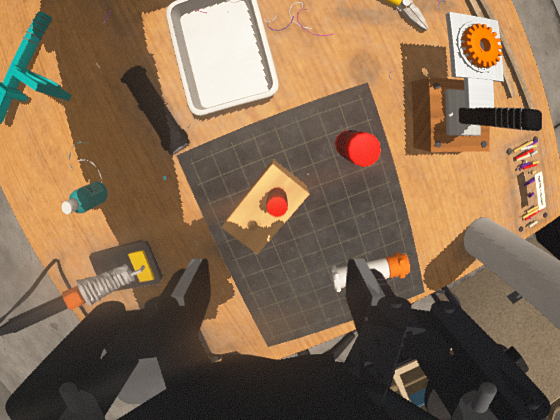

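The small pin's head is at (277,206), right where I predicted for (0.531,-0.066). The big decoy pin at (359,148) is clear of the fingers, so I'll descend and grip.

>>> jog_arm(increments=[[[0,-0.007,0.1,0,0,0,60],[0,0,0.1,0,0,0,60],[0,0,0.1,0,0,0,60],[0,0,0.1,0,0,0,60],[0,0,0.1,0,0,0,60],[0,0,0.08,0,0,0,60],[0,0,0.012,0,0,0,60],[0,0,0,0,0,0,60],[0,0,0,0,0,0,255],[0,0,0,0,0,0,255],[0,0,0,0,0,0,255],[0,0,0,0,0,0,255],[0,0,0,0,0,0,255],[0,0,0,0,0,0,255],[0,0,0,0,0,0,255]]], force=50)

```text
clock: 6.0
tcp_pos: [0.5318, -0.0665, 0.0538]
orientation: [0.001, 0.225, 0.974, 0.0]
wrist_force: [0.4, 1.6, 6.2]
finger_gap: 0.0164
grip_force: 48.8
```

>>> jog_arm(increments=[[[0,0,-0.04,0,0,0,255],[0,0,-0.08,0,0,0,255],[0,0,-0.1,0,0,0,255],[0,0,-0.1,0,0,0,255],[0,0,-0.1,0,0,0,255],[0,0,-0.04,0,0,0,255],[0,0,0,0,0,0,255]]])

```text
clock: 6.7
tcp_pos: [0.5318, -0.067, 0.1693]
orientation: [0.002, 0.225, 0.974, -0.0]
wrist_force: [-0.7, -0.2, -1.0]
finger_gap: 0.0167
grip_force: 49.1
```

```bash
python3 - <<'E'
from h import *
np.set_printoptions(precision=4,suppress=True)
s=env.get_state();print(s["tcp_pos"],s["orientation"],s["clock"],s["finger_gap"])
T=q2R(s["orientation"]);p=np.array(s["tcp_pos"])
d=T.T@(np.array([.4755,.164,p[2]])-p);print("to bore",d,d/.25)
w=shot("wrist","w3.png");
for t in("pin_grip","pin_tip"): print([(x["uv"],x["conf"]) for x in spotter.landmark_of(t,"wrist")])
print("exp",proj(w,p+T@[0,0,-.017]),proj(w,p+T@[0,0,.044]))
c=shot("scene","s3.png");
for t in("pin_grip","pin_tip"): print([(x["uv"],x["conf"]) for x in spotter.landmark_of(t,"scene")])
e=proj(c,p+T@[0,0,-.017]);f=proj(c,p+T@[0,0,.044]);print("exp",e,f)
u,v=map(int,f)
a=cv2.resize(c["pixels"][v-60:v+40,u-60:u+60,::-1],(480,400),interpolation=2)
b=w["pixels"][100:340,160:400,::-1];b=cv2.resize(b,(320,320))
b=cv2.copyMakeBorder(b,0,80,0,0,0)
cv2.imwrite("pics/c3.png",np.hstack([a,b]))
E
```

```text
[ 0.5318 -0.067   0.1693] [ 0.0015  0.2253  0.9743 -0.0002] 6.7 0.016679595547034284
to bore [ 0.152   0.1829 -0.0004] [ 0.608   0.7315 -0.0017]
[([371.9, 149.0], 0.89), ([278.6, 286.2], 0.6)]
[([346.7, 140.8], 0.89), ([278.5, 234.2], 0.6)]
exp [281.1136 285.9413] [280.141  236.8739]
[([260.5, 201.3], 0.72), ([282.7, 172.8], 0.6)]
[([262.2, 235.6], 0.72), ([287.9, 199.6], 0.61)]
exp [286.7474 173.1352] [287.0674 197.9074]
```

View pics/c3.png

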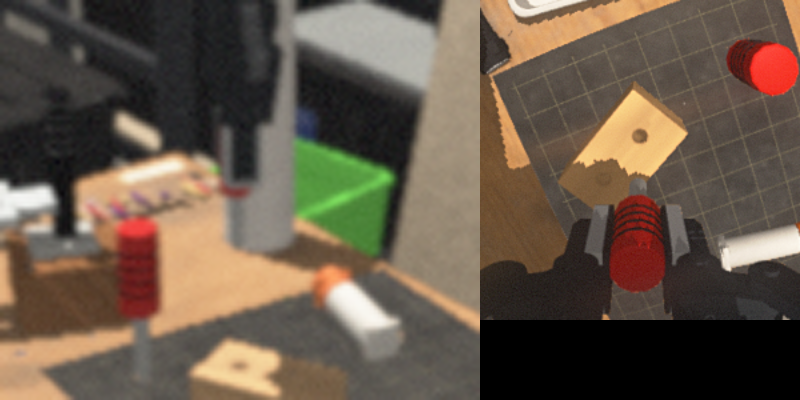

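Pin is out of the block and held upright in the fingers (tip at 278,234 in the wrist image). Moving on above the bore.

>>> jog_arm(increments=[[[0.04,0.05,0,0,0,0,255],[0.08,0.09,0,0,0,0,255],[0.08,0.1,0,0,0,0,255],[0.08,0.1,0,0,0,0,255],[0.08,0.1,0,0,0,0,255],[0.08,0.1,0,0,0,0,255],[0.08,0.1,0,0,0,0,255],[0.06,0.06,0,0,0,0,255],[0.028,0.031,0,0,0,0,255],[0,0,0,0,0,0,255],[0,0,0,0,0,0,255]]])

```text
clock: 8.1
tcp_pos: [0.4745, 0.1642, 0.1676]
orientation: [0.0, 0.225, 0.974, -0.0]
wrist_force: [0.1, 0.1, -0.4]
finger_gap: 0.0168
grip_force: 49.2
```

```bash
python3 - <<'E'
from h import *
np.set_printoptions(precision=4,suppress=True)
s=env.get_state();print(s["tcp_pos"],s["orientation"],s["clock"],s["finger_gap"])
T=q2R(s["orientation"]);p=np.array(s["tcp_pos"])
w=shot("wrist","w4.png")
for t in("pin_grip","pin_tip","gear_center","paddle_hole","paddle_grip"): print(t,[(x["uv"],x["conf"]) for x in spotter.landmark_of(t,"wrist")])
q=p+T@[0,0,.044];q[2]=.095
print("exp tip",proj(w,p+T@[0,0,.044]),"exp bore under tip",proj(w,q), "est bore",proj(w,[.4755,.164,.095]))
for t in ([.5338,.1352,.155],[.5338,.1352,.133]):print("grip",proj(w,t))
cv2.imwrite("pics/c4.png",cv2.resize(w["pixels"][130:330,180:380,::-1],(600,600),interpolation=2))
E
```

```text
[0.4745 0.1642 0.1676] [ 0.      0.2251  0.9743 -0.0002] 8.1 0.01679403711645725
pin_grip [([278.5, 285.2], 0.96)]
pin_tip [([281.7, 233.2], 0.96), ([172.6, 282.2], 0.67)]
gear_center [([277.9, 221.2], 0.74)]
paddle_hole [([277.4, 223.2], 0.9)]
paddle_grip [([285.1, 333.7], 0.66)]
exp tip [280.142 236.876] exp bore under tip [279.8588 222.2716] est bore [280.3002 223.5685]
grip [280.1152 353.5636]
grip [279.9217 332.4419]
```

View pics/c4.png

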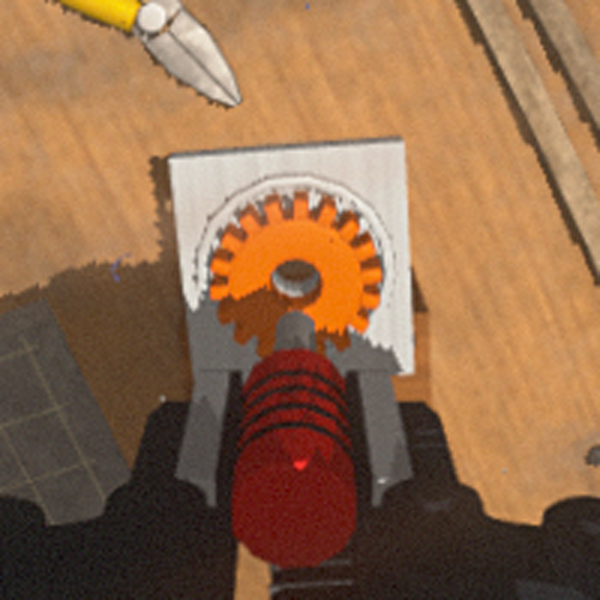

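The bore centre is at (279,222) and the pin tip at (278,237), within about 1 px of the predicted aligned positions, so I'll insert straight down.

>>> jog_arm(increments=[[[0,0.002,0.04,0,0,0,255],[0,0,0.04,0,0,0,255],[0,0,0.03,0,0,0,255],[0,0,0.03,0,0,0,255],[0,0,0.02,0,0,0,255],[0,0,0,0,0,0,255]]])

```text
clock: 9.0
tcp_pos: [0.4741, 0.1647, 0.1267]
orientation: [-0.001, 0.225, 0.974, -0.0]
wrist_force: [0.1, -0.3, -0.9]
finger_gap: 0.0168
grip_force: 49.1
```

>>> jog_arm(increments=[[[0,0,0.03,0,0,0,255],[0,0,0.03,0,0,0,255],[0,0,0.02,0,0,0,255],[0,0,0.01,0,0,0,255],[0,0,0,0,0,0,255]]])

```text
clock: 9.5
tcp_pos: [0.4745, 0.1647, 0.1047]
orientation: [-0.0, 0.225, 0.974, -0.0]
wrist_force: [0.8, 0.3, -0.4]
finger_gap: 0.0164
grip_force: 49.1
```

>>> jog_arm(increments=[[[0,0,0.006,0,0,0,255],[0,0,0.006,0,0,0,255],[0,0,0,0,0,0,255]]])

```text
clock: 9.8
tcp_pos: [0.475, 0.1649, 0.1028]
orientation: [0.0, 0.225, 0.974, 0.0]
wrist_force: [-2.5, -0.2, 3.1]
finger_gap: 0.0163
grip_force: 49.7
```

>>> jog_arm(increments=[[[0,0,0,0,0,0,110],[0,0,0,0,0,0,110],[0,0,0,0,0,0,110],[0,0,0,0,0,0,110],[0,0,-0.05,0,0,0,110],[0,0,-0.1,0,0,0,110],[0,0,-0.1,0,0,0,110],[0,0,-0.12,0,0,0,110],[0,0,-0.12,0,0,0,110],[0,0,0,0,0,0,60],[0,0,0,0,0,0,60]]])

```text
clock: 10.9
tcp_pos: [0.4752, 0.1649, 0.2252]
orientation: [0.001, 0.225, 0.974, 0.0]
wrist_force: [-0.8, -0.1, -1.0]
finger_gap: 0.0653
grip_force: 0.0
```

```bash
python3 - <<'E'
from h import *
np.set_printoptions(precision=4,suppress=True)
s=env.get_state();print(s["tcp_pos"],s["orientation"],s["clock"],s["finger_gap"])
w=shot("wrist","w5.png");c=shot("scene");o=shot("top")
for n,k in(("wrist",w),("scene",c),("top",o)):
  for t in("pin_grip","pin_tip","gear_center","paddle_grip"): print(n,t,[(x["uv"],x["conf"]) for x in spotter.landmark_of(t,n)])
for t in([.475,.165,.135],[.475,.165,.121],[.5338,.1352,.155],[.5338,.1352,.133]): print([proj(k,t).round(1) for k in(w,c,o)])
u,v=map(int,proj(c,[.49,.155,.12]))
a=cv2.resize(c["pixels"][v-45:v+45,u-45:u+45,::-1],(400,400),interpolation=2)
b=cv2.resize(w["pixels"][120:320,180:380,::-1],(400,400),interpolation=2)
cv2.imwrite("pics/c5.png",np.hstack([a,b]))
E
```

```text
[0.4752 0.1649 0.2252] [0.0008 0.2252 0.9743 0.0004] 10.9 0.0653268224078593
wrist pin_grip [([162.6, 296.7], 0.96), ([278.9, 207.2], 0.7)]
wrist pin_tip [([185.9, 259.0], 0.79)]
wrist gear_center [([275.8, 199.1], 0.97)]
wrist paddle_grip [([284.7, 287.7], 0.68)]
scene pin_grip [([261.6, 204.6], 0.81), ([217.3, 176.5], 0.65)]
scene pin_tip [([220.7, 197.0], 0.65), ([259.3, 234.2], 0.58), ([294.1, 247.0], 0.31)]
scene gear_center [([219.9, 185.6], 0.67)]
scene paddle_grip [([242.6, 167.8], 0.81), ([199.6, 333.4], 0.61), ([216.2, 195.7], 0.45)]
top pin_grip [([246.0, 198.1], 0.57)]
top pin_tip []
top gear_center [([193.6, 212.4], 0.52)]
top paddle_grip [([199.8, 192.9], 0.98), ([329.6, 302.4], 0.62)]
[array([279.6, 214.4]), array([216.1, 169.6]), array([190. , 210.8])]
[array([279.5, 209.2]), array([216.6, 174.6]), array([191.1, 211.1])]
[array([278.3, 303.9]), array([241.1, 160.6]), array([200. , 189.2])]
[array([278.2, 289.7]), array([241.6, 168.5]), array([201.5, 190. ])]
```

View pics/c5.png

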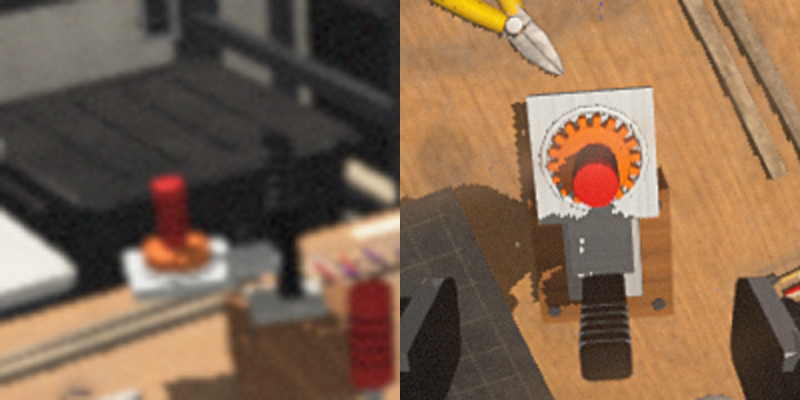

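The pin head sits flat on the gear inside the rim, so it is home. The grip top at (283,302) is about 3 mm to the tool's +y of my estimate, with a yaw error of about 3°; I'll correct both and grasp.

>>> jog_arm(increments=[[[0,0,0,0,0,-0.0167,60],[-0.088,-0.002,0,0,0,0,60],[-0.088,-0.002,0,0,0,0,60],[-0.088,-0.003,0,0,0,0,60],[0,0,0.06,0,0,0,60],[0,0,0.1,0,0,0,60],[0,0,0.1,0,0,0,60],[0,0,0.1,0,0,0,60],[0,0,0.08,0,0,0,60],[0,0,0,0,0,0,60],[0,0,0,0,0,0,60]]])

```text
clock: 12.75
tcp_pos: [0.5347, 0.1374, 0.1149]
orientation: [-0.0, 0.2, 0.98, -0.0]
wrist_force: [0.2, 0.5, -0.1]
finger_gap: 0.0652
grip_force: 0.0
```

```bash
python3 - <<'E'
from h import *
s=env.get_state();print(s["clock"])
w=shot("wrist")
cv2.imwrite("pics/c6.png",cv2.resize(w["pixels"][130:410,130:430,::-1],(600,560),interpolation=2))
E
```

```text
12.75
```

View pics/c6.png

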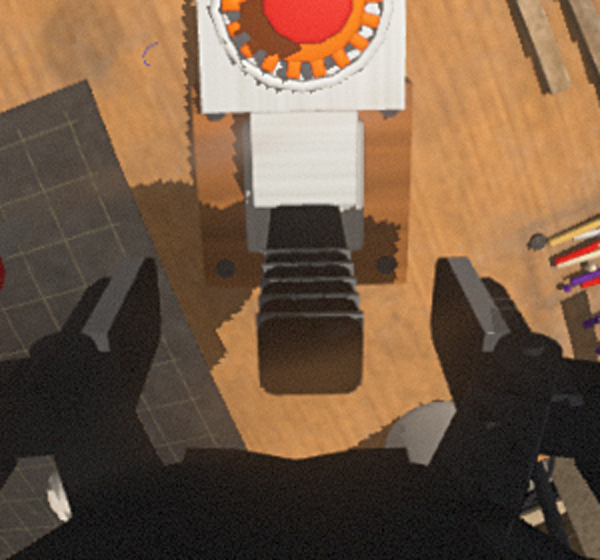

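The grip sits square between the open fingers but about 2.5 mm to +y (bar centre at crop x 310, finger midline at 296). I'll shift and close.

>>> jog_arm(increments=[[[0,0.01,0,0,0,0,60],[0,0,0,0,0,0,60],[0,0,0,0,0,0,255],[0,0,0,0,0,0,255],[0,0,0,0,0,0,255],[0,0,0,0,0,0,255],[0,0,0,0,0,0,255],[0,0,0,0,0,0,255],[0,0,0,0,0,0,255]]], force=110)

```text
clock: 13.7
tcp_pos: [0.536, 0.1397, 0.1151]
orientation: [0.0, 0.2, 0.98, 0.0]
wrist_force: [-0.0, 0.1, 4.8]
finger_gap: 0.0187
grip_force: 107.2
```

>>> jog_arm(increments=[[[0,0,-0.02,0,0,0,255],[0,0,-0.04,0,0,0,255],[0,0,-0.06,0,0,0,255],[0,0,-0.06,0,0,0,255],[0,0,-0.06,0,0,0,255],[0,0,-0.06,0,0,0,255],[0,0,-0.04,0,0,0,255],[0,0,-0.02,0,0,0,255],[0,0,0,0,0,0,255],[0,0,0,0,0,0,255]]])

```text
clock: 14.7
tcp_pos: [0.5354, 0.1396, 0.2041]
orientation: [-0.0, 0.2, 0.98, -0.0]
wrist_force: [0.6, -0.0, -3.6]
finger_gap: 0.0183
grip_force: 107.8
```

>>> jog_arm(increments=[[[0.02,0,-0.03,0,0,0,255],[0.04,0,-0.06,0,0,0,255],[0.05,0,-0.08,0,0,0,255],[0.05,0,-0.08,0,0,0,255],[0.05,0,-0.08,0,0,0,255],[0.05,0,-0.08,0,0,0,255],[0.04,0,-0.06,0,0,0,255],[0.02,0,-0.03,0,0,0,255],[0,0,0,0,0,0,255],[0,0,0,0,-0.01,0,255],[0,0,0,0,-0.02,0,255],[0,0,0,0,-0.02,0,255],[0,0,0,0,-0.02,0,255],[0,0,0,0,-0.02,0,255],[0,0,0,0,0,0,255],[0,0,0,0,0,0,255]]])

```text
clock: 16.3
tcp_pos: [0.4614, 0.171, 0.3289]
orientation: [0.137, 0.197, 0.97, -0.028]
wrist_force: [0.2, -0.7, -3.0]
finger_gap: 0.0185
grip_force: 107.8
```

Tilted by 16° and on course; continuing to about 44°.

>>> jog_arm(increments=[[[0,0,0,0,-0.01,0,255],[0,0,0,0,-0.02,0,255],[0,0,0,0,-0.02,0,255],[0,0,0,0,-0.02,0,255],[0,0,0,0,-0.02,0,255],[0,0,0,0,-0.02,0,255],[0,0,0,0,-0.02,0,255],[0,0,0,0,-0.015,0,255],[0,0,0,0,-0.01,0,255],[0,0,0,0,0,0,255],[0,0,0,0,0,0,255],[0,0,0,0,0,0,255],[0,0,0,0,0,0,255],[0,0,0,0,0,0,255]]])

```text
clock: 17.7
tcp_pos: [0.4625, 0.1708, 0.3299]
orientation: [0.368, 0.185, 0.908, -0.075]
wrist_force: [-0.4, 0.2, -3.1]
finger_gap: 0.0184
grip_force: 108.0
```

```bash
python3 - <<'E'
from h import *
np.set_printoptions(precision=4,suppress=True)
s=env.get_state();print(s["clock"],s["tcp_pos"],s["qvel"],s["joint_pos"])
T=q2R(s["orientation"]);p=np.array(s["tcp_pos"]);print("tilt",np.degrees(np.arccos(-T[2,2])),"foot",p+T@[0,0,.109],"hole",p+T@[.065,0,.031])
w=shot("wrist","w7.png");c=shot("scene","s7.png")
u,v=map(int,proj(c,p+T@[.03,0,.04]))
a=cv2.resize(c["pixels"][v-55:v+55,u-45:u+65,::-1],(400,400),interpolation=2)
b=cv2.resize(w["pixels"][120:420,130:430,::-1],(400,400))
cv2.imwrite("pics/c7.png",np.hstack([a,b]))
E
```

```text
17.7 [0.4625 0.1708 0.3299] [ 0.0028 -0.0005 -0.0029 -0.0025 -0.0026  0.003 ] [ 0.5336 -0.2254 -0.5336  0.7409 -0.5946  0.773 ]
tilt 44.09480322052355 foot [0.5323 0.1412 0.2516] hole [0.4394 0.1807 0.2624]
```

View pics/c7.png

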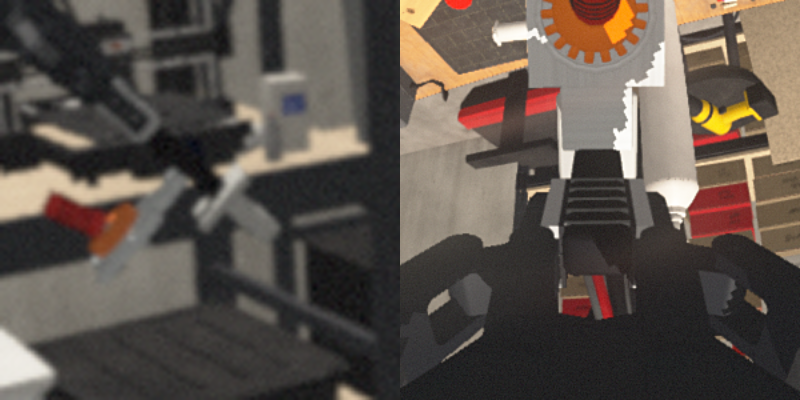

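The paddle is held tilted, with gear and pin seated. In the scene view it looks steeper than 44°, so I'll check the true tilt against projected directions and measured pixels.

```bash
python3 - <<'E'
from h import *
s=env.get_state();T=q2R(s["orientation"]);p=np.array(s["tcp_pos"]);c=shot("scene")
u,v=map(int,proj(c,p+T@[.03,0,.04]));print(u,v)
g=p+T@[0,0,-.018]
for ex in(-10,-5,0,5,10,15,20):
    Q=T@R.from_euler("y",-ex,degrees=True).as_matrix()
    f=lambda x,z:((proj(c,g+Q@[x,0,z])-[u-45,v-55])*400/110).round().tolist()
    print(44+ex,"pin top",f(.065,-.002),"under head",f(.065,.038),"foot",f(0,.128),"collar",f(0,.088))
E
```

```text
208 114
34 pin top [48.0, 168.0] under head [88.0, 215.0] foot [247.0, 258.0] collar [211.0, 213.0]
39 pin top [53.0, 175.0] under head [97.0, 218.0] foot [259.0, 247.0] collar [219.0, 206.0]
44 pin top [60.0, 181.0] under head [107.0, 221.0] foot [271.0, 236.0] collar [227.0, 198.0]
49 pin top [67.0, 187.0] under head [117.0, 222.0] foot [281.0, 223.0] collar [235.0, 189.0]
54 pin top [74.0, 192.0] under head [127.0, 223.0] foot [291.0, 210.0] collar [241.0, 179.0]
59 pin top [82.0, 196.0] under head [137.0, 222.0] foot [299.0, 196.0] collar [247.0, 170.0]
64 pin top [90.0, 200.0] under head [146.0, 221.0] foot [306.0, 181.0] collar [251.0, 159.0]
```

At about 45° the loose pin sags along paddle x, and its tip could come close to the 6 mm limit on that axis. I'll go back upright so the pin reseats, then tilt diagonally. That splits the play between x and y and is also radial for the arm.

>>> jog_arm(increments=[[[0,0,0,0,0.01,0,255],[0,0,0,0,0.02,0,255],[0,0,0,0,0.02,0,255],[0,0,0,0,0.02,0,255],[0,0,0,0,0.02,0,255],[0,0,0,0,0.02,0,255],[0,0,0,0,0.02,0,255],[0,0,0,0,0.02,0,255],[0,0,0,0,0.02,0,255],[0,0,0,0,0.02,0,255],[0,0,0,0,0.02,0,255],[0,0,0,0,0.02,0,255],[0,0,0,0,0.015,0,255],[0,0,0,0,0,0,255],[0,0,0,0,0,0,255],[0,0,0,0,0,0,255],[0,0,0,0,0,0,255]]])

```text
clock: 19.55
tcp_pos: [0.4618, 0.1712, 0.33]
orientation: [0.001, 0.199, 0.98, 0.0]
wrist_force: [-0.5, -0.2, -2.7]
finger_gap: 0.0186
grip_force: 107.9
```

>>> jog_arm(increments=[[[0,0,0,-0.007,-0.007,0,255],[0,0,0,-0.014,-0.014,0,255],[0,0,0,-0.014,-0.014,0,255],[0,0,0,-0.014,-0.014,0,255],[0,0,0,-0.014,-0.014,0,255],[0,0,0,-0.014,-0.014,0,255],[0,0,0,-0.014,-0.014,0,255],[0,0,0,-0.014,-0.014,0,255],[0,0,0,-0.014,-0.014,0,255],[0,0,0,-0.014,-0.014,0,255],[0,0,0,-0.014,-0.014,0,255],[0,0,0,-0.012,-0.012,0,255],[0,0,0,-0.007,-0.007,0,255],[0,0,0,0,0,0,255],[0,0,0,0,0,0,255],[0,0,0,0,0,0,255],[0,0,0,0,0,0,255],[0,0,0,0,0,0,255]]])

```text
clock: 21.35
tcp_pos: [0.4624, 0.171, 0.3298]
orientation: [0.3, 0.186, 0.914, 0.199]
wrist_force: [-0.6, 0.0, -3.0]
finger_gap: 0.0187
grip_force: 107.9
```

```bash
python3 - <<'E'
from h import *
np.set_printoptions(precision=4,suppress=True)
s=env.get_state();print(s["clock"],s["tcp_pos"],s["qvel"],s["joint_pos"])
T=q2R(s["orientation"]);p=np.array(s["tcp_pos"]);print("tilt",np.degrees(np.arccos(-T[2,2])),"foot",p+T@[0,0,.109],"hole",p+T@[.065,0,.031])
w=shot("wrist","w8.png");c=shot("scene","s8.png")
g=p+T@[0,0,-.018]
for t,x,z in(("pin_grip",.065,.012),("pin_tip",.065,.073),("gear_center",.065,.044),("paddle_hole",.065,.05),("paddle_foot",0,.128)):
  for n,k in(("wrist",w),("scene",c)): print(n,t,proj(k,g+T@[x,0,z]).round(),[(np.round(q["uv"]),round(q["conf"],2)) for q in spotter.landmark_of(t,n)])
u,v=map(int,proj(c,p+T@[.03,0,.04]))
a=cv2.resize(c["pixels"][v-55:v+55,u-45:u+65,::-1],(400,400),interpolation=2)
b=cv2.resize(w["pixels"][80:330,130:380,::-1],(400,400))
cv2.imwrite("pics/c8.png",np.hstack([a,b]))
E
```

```text
21.35 [0.4624 0.171  0.3298] [-0.0001  0.0006 -0.0056 -0.0017  0.0004  0.0004] [ 0.0557 -0.4432 -0.6823  0.6217  0.2183  0.5386]
tilt 42.241824284449514 foot [0.5304 0.1985 0.2491] hole [0.433  0.2087 0.276 ]
wrist pin_grip [281. 133.] [(array([257., 111.]), 0.98), (array([ 71., 193.]), 0.61)]
scene pin_grip [180. 106.] [(array([260., 201.]), 0.84), (array([177., 109.]), 0.64)]
wrist pin_tip [280. 128.] [(array([ 71., 148.]), 0.81), (array([280., 133.]), 0.66)]
scene pin_tip [193. 121.] [(array([262., 234.]), 0.58), (array([195., 117.]), 0.48)]
wrist gear_center [280. 130.] [(array([273., 131.]), 0.65)]
scene gear_center [187. 114.] [(array([186., 117.]), 0.62)]
wrist paddle_hole [280. 130.] [(array([282., 287.]), 0.33)]
scene paddle_hole [188. 115.] [(array([185., 121.]), 0.73), (array([240., 310.]), 0.67), (array([244., 211.]), 0.65), (array([294., 245.]), 0.4)]
wrist paddle_foot [279. 207.] []
scene paddle_foot [225. 120.] [(array([228., 120.]), 0.83), (array([265., 345.]), 0.68)]
```

View pics/c8.png

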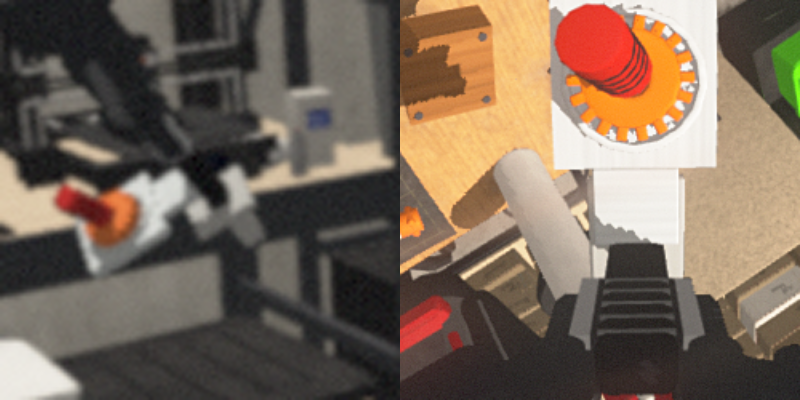

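The pin leans into the bore play, now along the diagonal. I'll estimate its lean by fitting the head's silhouette in the wrist picture.

```bash
cat > fit.py <<'E'
from h import *
from scipy.optimize import minimize
import sys
np.set_printoptions(precision=4,suppress=True)
def run(img,w):
    hsv=cv2.cvtColor(img,cv2.COLOR_RGB2HSV)
    m=(((hsv[...,0]>=170)|(hsv[...,0]<=4))&(hsv[...,1]>140)&(hsv[...,2]>50)).astype(np.uint8)
    m[:, :225]=0;m[:,310:]=0;m[170:]=0
    v,u=np.nonzero(m);H=cv2.convexHull(np.c_[u,v].astype(np.int32))
    S=8;box=(220,70)
    def mask(poly):
        k=np.zeros((110*4,100*4),np.uint8);cv2.fillConvexPoly(k,np.round((poly.reshape(-1,2)-box)*4*16).astype(np.int32),1,shift=4);return k>0
    M=mask(H.astype(float)); a=np.linspace(0,2*np.pi,32,endpoint=False)
    ring=np.c_[.009*np.cos(a),.009*np.sin(a),0*a]
    Mt=np.array(w["mount"]);ww=dict(w);ww["Rm"]=Mt[:3,:3];ww["P"]=Mt[:3,3]   # tool frame
    def f(q):
        x,y,sx,sy,h=q  # paddle-ish: tool x,y; axis up = -z tilted
        d=np.array([sx,sy,-1]);d/=np.linalg.norm(d);B=R.align_vectors([d],[[0,0,-1]])[0].as_matrix()
        c0=np.array([x,y,.020-h])
        pts=np.vstack([c0+ring@B.T,c0+.04*d+ring@B.T])
        P=mask(cv2.convexHull(np.array([proj(ww,p) for p in pts],np.float32)).astype(float))
        return 1-(P&M).sum()/(P|M).sum()
    best=min((minimize(f,[.068,-.003,sx,sy,.002],method="Nelder-Mead",options=dict(initial_simplex=np.array([[.068,-.003,sx,sy,.002]]*6)+np.vstack([np.zeros(5),np.diag([.004,.004,.1,.1,.003])]),maxiter=400)) for sx in(.0,.15,.3) for sy in(-.2,0)),key=lambda r:r.fun)
    q=best.x;print(best.fun,q,"lean deg",np.degrees(np.arctan(np.hypot(q[2],q[3]))))
    s=np.array([q[2],q[3],-1]);s/=np.linalg.norm(s);tip=np.array([q[0],q[1],.020-q[4]])-.035*s
    print("tip rel hole(tool)",tip-[.065,0,.032])
w=shot("wrist");run(w["pixels"],w)
E
python3 fit.py; python3 -c "
from h import *
from fit import run
" >/dev/null; python3 - <<'E'
E
```

```text
0.019266770670826827 [ 0.0688 -0.0058  0.2116 -0.1709 -0.0033] lean deg 15.21397748327736
tip rel hole(tool) [-0.0034 -0.      0.0251]
```

Lean is about 15°, which matches the geometric play and leaves only about 0.5 mm of depth margin. A gentler tilt should seat better, so I'll go upright, use that view to calibrate the fit, then re-tilt to about 36°.

>>> jog_arm(increments=[[[0,0,0,0.007,0.007,0,255],[0,0,0,0.014,0.014,0,255],[0,0,0,0.014,0.014,0,255],[0,0,0,0.014,0.014,0,255],[0,0,0,0.014,0.014,0,255],[0,0,0,0.014,0.014,0,255],[0,0,0,0.014,0.014,0,255],[0,0,0,0.014,0.014,0,255],[0,0,0,0.014,0.014,0,255],[0,0,0,0.014,0.014,0,255],[0,0,0,0.014,0.014,0,255],[0,0,0,0.012,0.012,0,255],[0,0,0,0.007,0.007,0,255],[0,0,0,0,0,0,255],[0,0,0,0,0,0,255],[0,0,0,0,0,0,255]]])

```text
clock: 23.65
tcp_pos: [0.4622, 0.171, 0.3299]
orientation: [0.001, 0.2, 0.98, 0.0]
wrist_force: [0.2, -0.9, -3.1]
finger_gap: 0.0186
grip_force: 107.9
```

```bash
python3 fit.py
```

```text
0.015891934843067168 [ 0.0662 -0.0029  0.0388 -0.0128 -0.0091] lean deg 2.3372989763165077
tip rel hole(tool) [-0.0001 -0.0024  0.032 ]
```

>>> jog_arm(increments=[[[0,0,0,-0.005,-0.005,0,255],[0,0,0,-0.01,-0.01,0,255],[0,0,0,-0.01,-0.01,0,255],[0,0,0,-0.01,-0.01,0,255],[0,0,0,-0.01,-0.01,0,255],[0,0,0,-0.01,-0.01,0,255],[0,0,0,-0.01,-0.01,0,255],[0,0,0,-0.01,-0.01,0,255],[0,0,0,-0.01,-0.01,0,255],[0,0,0,-0.01,-0.01,0,255],[0,0,0,-0.01,-0.01,0,255],[0,0,0,-0.01,-0.01,0,255],[0,0,0,-0.01,-0.01,0,255],[0,0,0,-0.01,-0.01,0,255],[0,0,0,-0.006,-0.006,0,255],[0,0,0,0,0,0,255],[0,0,0,0,0,0,255],[0,0,0,0,0,0,255],[0,0,0,0,0,0,255],[0,0,0,0,0,0,255]]])

```text
clock: 25.7
tcp_pos: [0.4624, 0.171, 0.3297]
orientation: [0.257, 0.19, 0.932, 0.17]
wrist_force: [0.1, -0.0, -2.2]
finger_gap: 0.0187
grip_force: 108.0
```

```bash
python3 fit.py; python3 -c "
from h import *
s=env.get_state();T=q2R(s['orientation']);print(s['clock'],np.degrees(np.arccos(-T[2,2])),s['tcp_pos'],s['grip_force'])"
```

```text
0.019977977033191707 [ 0.0688 -0.0059  0.2128 -0.1729 -0.0044] lean deg 15.332821006910443
tip rel hole(tool) [-0.0034 -0.      0.0262]
25.75 35.87907778698466 [0.46236137 0.17101728 0.32969282] 108.00681352615356
```

The lean relative to upright is about 13°, and the base shift of 4 mm matches the pin's head edge resting on the gear with the tip about 20 mm deep. I'll set the tilt nearer mid-range and let it settle.

>>> jog_arm(increments=[[[0,0,0,-0.006,-0.006,0,255],[0,0,0,-0.008,-0.008,0,255],[0,0,0,-0.006,-0.006,0,255],[0,0,0,0,0,0,255],[0,0,0,0,0,0,255],[0,0,0,0,0,0,255],[0,0,0,0,0,0,255],[0,0,0,0,0,0,255],[0,0,0,0,0,0,255],[0,0,0,0,0,0,255]]])

```text
clock: 26.75
tcp_pos: [0.4622, 0.171, 0.3297]
orientation: [0.292, 0.187, 0.918, 0.193]
wrist_force: [0.3, -1.3, -1.9]
finger_gap: 0.019
grip_force: 108.0
```

```bash
python3 fit.py; python3 -c "
from h import *
s=env.get_state();print(s['clock'],s['qvel'],s['grip_force']);print(ticket.hand_in())"
```

```text
0.02115932185679581 [ 0.0689 -0.0059  0.2068 -0.1668 -0.0034] lean deg 14.88056670461645
tip rel hole(tool) [-0.0031 -0.0002  0.0252]
26.8 [-0.00114073 -0.00114626 -0.00016891 -0.00153638 -0.00204453 -0.0037041 ] 108.10363054275513
the job is handed in; nothing more can be done
None
```

I handed the job in at 26.8 s with the pin in the gear and plate and the paddle held still at about 41° tilt, well above the table; the verdict isn't shown, and the pin leans about 13–15° in its bore, with its depth (estimated 20 mm against the 19 mm limit) the least certain point.

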